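# Index the inspection table

## Task

The spray can stands in front of the inspection table's knob: stand it upright in the shallow tray. Then turn the indexing table by its knob, clicking it round one or two positions, until the tall flanged bushing stands under the lens tube, and let go. Do not touch the steel parts or strike the ring lamp.

Things in the scene. Friction and masses are not known exactly. Their poses are not given: they have to be found in the camera images.
- stand: Inspection stand, fixed. Origin on the bench, on the vertical axis of its round indexing table; the x axis points from there to the lamp post, so its -x side is the front. The aluminium disc (radius 95 mm, top 45 mm high) turns about this axis.
- lamp: White ring lamp hanging over the disc, same axis: inner radius 90, outer radius 120 mm, from 135 mm (its origin) to 175 mm high, axes as the stand's. It carries a 20 mm thick post at x = 165 mm, up to 217 mm high, and a black lens tube (see lens) that reaches 210 mm. Do not strike it.
- turret (a joint): Angle of the table, rad, positive counter-clockwise from above. It clicks and rests at 0, -0.524 and -1.047 (30 degrees apart), with stops 0.23 beyond. It starts at 0 and must go to -0.524 (one click) or -1.047 (two), whichever brings the bushing under the lens. Let go between clicks it springs to the nearer one; resistance about 4 N at the knob.
- knob (a point): Middle (68 mm high) of the table's black upright knob, a cylinder of diameter 24 mm from 45 to 85 mm high, 130 mm from the table's axis, at 210 degrees + joint angle about the stand's z, from its x. It is just outside the lamp's edge: the gripper must come in tilted 30 to 45 degrees, leaning outwards, away from the table's axis.
- lens (a point): Centre of the lower end of the black lens tube (28 mm diameter), 62 mm from the table's axis towards the post, 105 mm high.
- bushing: The part wanted: a steel bushing standing on the disc, 36 mm tall, flange of diameter 28 mm and 7 mm thick at the bottom, barrel of diameter 18 mm above. Origin at the centre of its underside. It stands loose, 62 mm from the table's axis, one or two stations (30 or 60 degrees counter-clockwise) from the lens.
- spacer: Square steel block, 19 x 19 x 18 mm high, loose on another station. Origin at the centre of its underside.
- disc: Round steel slug, diameter 26 mm, 12 mm high, loose on the station that starts under the lens. Origin at the centre of its underside.
- can: Spray can with a grey cap, standing on the bench before the knob. Body of diameter 54 mm up to 122 mm, cap of diameter 48 mm from there to 160 mm. Origin at the centre of its underside.
- tray: Shallow grey open tray, fixed, 150 x 150 mm outside, walls 4 mm thick and 22 mm high, floor about 4 mm thick. Origin at the centre of its underside, axes along its sides.
- driver: Screwdriver lying on the bench, about 200 mm long; leave alone.
- jar: Small jar, diameter 60 mm, 85 mm high; leave alone.
- meter: Yellow tape measure lying flat, 55 x 55 x 35 mm; leave alone.

How it is judged:
On the way, in this order (a step that is already met when the one before it is completed fails the run):
1. The spray can stands upright on the tray's floor, let go (angle between can's own z axis and vertical below 0.1 rad and height (world z) of can below 0.012 m and x of can in the frame of tray between -0.046 and 0.046 m and y of can in the frame of tray between -0.046 and 0.046 m and linear speed of can below 0.02 m/s and contact force between the fingers and can below 0.3 N), for 0.2 s.
2. The table rests in a click with the bushing, upright, under the lens tube (within 5 mm) (horizontal distance between bushing and lens below 0.005 m and (value of joint turret between -0.563599 and -0.483599 rad or value of joint turret between -1.0872 and -1.0072 rad) and velocity of joint turret between -0.05 and 0.05 rad/s and angle between each of bushing, spacer, disc's own z axis and vertical below 0.1 rad and z of each of bushing, spacer, disc in the frame of stand above 0.04 m), for 0.2 s.
At the end, for the whole second after the job is handed in: Can upright (0.1 rad), still, on the tray's floor, within 46 mm of the tray's centre along either side. Table still in a click (0.04 rad of -0.524 or -1.047), bushing's axis within 5 mm of the lens tube's, seen from above. All three steel parts upright (0.1 rad) on the disc. Can and knob let go (all of step 1 and all of step 2 and contact force between the fingers and stand below 0.3 N); the robot touches nothing.
It fails at once if The ring lamp, its post or the lens tube is pushed with more than 10 N (contact force between anything else and lamp above 10 N).
It fails at once if The robot touches one of the three steel parts (over 0.5 N) (contact force between any of the fingers, the arm and bushing above 0.5 N or contact force between any of the fingers, the arm and spacer above 0.5 N or contact force between any of the fingers, the arm and disc above 0.5 N).
It fails at once if The spray can is dropped, thrown or knocked: it moves faster than 0.5 m/s while the fingers do not hold it (a drop of more than about 12 mm) (linear speed of can above 0.5 m/s and contact force between the fingers and can below 0.1 N).
It fails at once if The screwdriver, the jar or the tape measure is moved by more than 20 mm (distance of any of driver, jar, meter from where it was at the start of the episode above 0.02 m).
It also fails if it takes over 69 s, if anything falls off the work surface, if the arm or the gripper's body presses on something with over 40 N, if the wrist force passes 120 N, or if a joint passes its speed limit or range.

## Robot

A 6-joint arm with a two-finger parallel gripper is mounted at the origin on the work surface. World frame = base frame: x ahead of the robot, y to its left, z up, the work surface at z = 0. Lengths are in m, angles in rad, forces in N, time in s.
With the tool pointing down it reaches from about 0.375 to 0.925 m from the base axis. Payload 5.7 kg.
Tool frame: the origin (TCP) lies midway between the tips of the shut fingers; the grasp point (between the pads) lies manip.pinch_z behind it (manip.pinch_z is the distance from the TCP to the grasp point, in m); z points along the fingers, y is the line along which they close (so a half turn about z gives the same grasp; the last joint's range is limited). The gripper opens to 85 mm and grips with 20 to 120 N. Pads are 22 mm wide; open, the fingers measure 114 mm over their backs; the gripper's body (76 mm by 85 mm) begins 54 mm behind the grasp point. The pads swing forward as they close: fully open they stand 13 mm farther back than shut.
Start: joints at [-1.25, 0.359, 1.51, -0, 1.272, -0.115], TCP at [0.253, -0.544, 0.231] pointing down, gripper open.
Joint ranges: [-2.97, 2.97], [-1.01, 2.36], [0.21, 2.38], [-0.96, 4.11], [0.2, 2.71], [-2.98, 2.98]. Speed limits (rad/s): [2.39, 2.39, 3.14, 3.14, 3.14, 3.14].

## Interface

Orientations are given as a rotation vector (axis times angle).
In Python, from station import manip gives the robot as it stands.
- The arm moves only by the tool jog_arm, never from a script. Its argument "deltas" is a list of rows, each an object with "slide": the shift along the world's x, y, z in mm, a list of three; "twist": the turn, a rotation vector about the world's x, y, z in degrees, a list of three. A call has 1 to 20 rows; each row shifts and turns the commanded pose from where the row before left it; what a row does not reach is not made up. A row lasts 1/10 s, in which the tool goes at most 50 mm and 8.59 degrees, less where a joint would pass 70% of its speed; a pose out of reach is approached as far as the arm can. A call with a gripper value outside its range is refused whole. "claw" is the opening, from -1 (shut) to 1 (fully open), set as the call begins (left out, the last holds). The fingers move at their own pace and stop on an object; the grip force is fixed at half the most. Time passes only in rows, so rows that do not move let the fingers close. It gives the time, the measured TCP pose, the force, the opening and the grip force at its end, in the units of the state.
- manip.get_obs(): the state, without advancing time (a new reading comes with each control period).
- manip.grab_frame(name): name is "side" or "top"; returns the picture (420x560x3 uint8, red, green, blue); there is no depth.
- manip.camera_info(name): a dict with "intrinsics" (3x3 intrinsics, pixels), "distortion" ([k1, k2, p1, p2, k3] as OpenCV has them; the pictures are not rectified), "camera_from_world" (4x4, takes a point from world to camera coordinates). Camera axes: x right, y down, z forward; pixel columns grow to the right and rows downward; lengths in m; the calibration is good to about 2 mm. A picture is of the moment at which its call begins. camera_info takes no time and is no camera call.
- manip.sign_off(): hands the job in; it is judged then, once.
The state is a dict: "clock": time; "q": joint angles; "dq": joint speeds; "joint_efforts": joint torques, N m; "position": TCP position; "eef_rot": TCP orientation; "ft_force": force on the tool from outside, world axes, zero at the start; "ft_torque": the same for the moment, N m; "grip_width": finger opening in m; "grasp_force": force on a finger pad.
Only numpy, scipy, OpenCV 4.12 (cv2) and the standard library are available. Lean on these libraries where they do the work, as an engineer would, in place of code of your own. Each camera call takes 0.05 s, during which the arm holds its last target. There are 200 camera calls.

## Working session

There is one attempt and no reset: what is moved stays moved. The work goes in short steps, Python scripts to look and compute and a tool call to move; the robot and the scene stay as the last step left them, time stands still between calls to the robot, and variables do not carry over. Pictures are saved under pics/ and viewed, at most 10 in all, crops included, and the job is handed in when it is done.

Besides the shell and the picture viewer there is one more tool, called in YAML: its name, and indented under it one key for each argument. jog_arm: Moves the arm, as the interface text tells. Its arguments: {"type":"object","properties":{"deltas":{"type":"array","items":{"type":"object","properties":{"slide":{"type":"array","items":{"type":"number"}},"twist":{"type":"array","items":{"type":"number"}}}}},"claw":{"type":"number"}},"required":["deltas"]}

```bash
ls; mkdir -p pics; python3 - <<'E'
from station import manip
import cv2,numpy as np
np.set_printoptions(precision=4,suppress=True)
for n in("side","top"):
    im=manip.grab_frame(n);cv2.imwrite(f"pics/{n}0.png",im[:,:,::-1])
    c=manip.camera_info(n);print(n,c)
print(manip.get_obs(),manip.pinch_z)
E
```

```text
pics
side {'intrinsics': array([[469.5205,   0.    , 276.0954],
       [  0.    , 469.5205, 207.823 ],
       [  0.    ,   0.    ,   1.    ]]), 'distortion': array([-0.0067,  0.    ,  0.    ,  0.    ,  0.    ]), 'camera_from_world': array([[-0.985 , -0.172 ,  0.0098,  0.5695],
       [-0.1342,  0.7298, -0.6703,  0.1662],
       [ 0.1081, -0.6616, -0.742 ,  1.1826],
       [ 0.    ,  0.    ,  0.    ,  1.    ]])}
top {'intrinsics': array([[541.4616,   0.    , 284.2728],
       [  0.    , 541.4616, 207.1626],
       [  0.    ,   0.    ,   1.    ]]), 'distortion': array([-0.0776,  0.    ,  0.    ,  0.    ,  0.    ]), 'camera_from_world': array([[ 0.0043, -0.9999,  0.0091, -0.0509],
       [-0.995 , -0.0052, -0.0994,  0.5791],
       [ 0.0995, -0.0086, -0.995 ,  1.4941],
       [ 0.    ,  0.    ,  0.    ,  1.    ]])}
{'clock': 0.1, 'q': array([-1.2501,  0.3595,  1.5113,  0.    ,  1.2725, -0.1151]), 'dq': array([-0.0013, -0.0013, -0.0038,  0.0007,  0.0002,  0.0003]), 'joint_efforts': array([ -0.0009, -52.8654, -27.935 ,  -0.0003,   0.005 ,   0.    ]), 'position': array([ 0.2531, -0.5434,  0.2305]), 'eef_rot': array([-3.0657, -0.6788,  0.0002]), 'ft_force': array([-0.646 , -0.0255, -0.3913]), 'ft_torque': array([-0.0066,  0.0517,  0.0061]), 'grasp_force': 0.0, 'grip_width': 0.0857162295791098} 0.0187
```

View pics/side0.png

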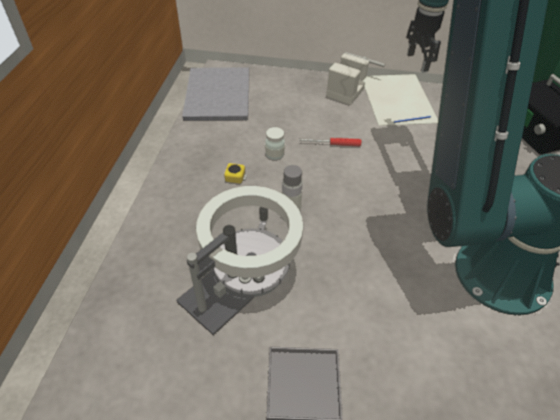

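View pics/top0.png

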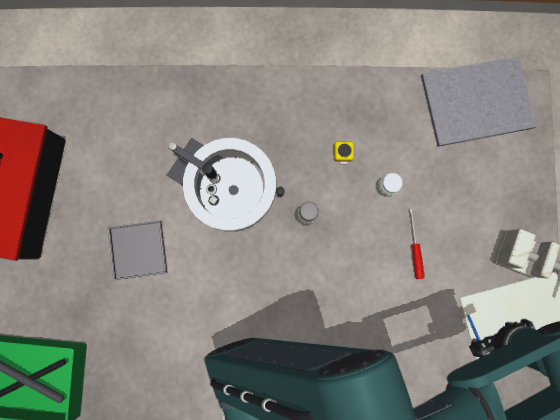

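The side view shows the ring lamp at (250,230), post at (193,262), can at (292,185) and tray at (304,384). The top view shows the ring at (229,184), post top at (172,147), knob at (280,191), can at (308,212) and tray at (138,250). The parts sit near (212,190).

```bash
cat > h.py <<'E'
import cv2,numpy as np
from station import manip
np.set_printoptions(precision=4,suppress=True)
def ray(n,uv,z):
    c=manip.camera_info(n);M=np.array(c["camera_from_world"]);R,t=M[:3,:3],M[:3,3]
    p=cv2.undistortPoints(np.array(uv,float).reshape(-1,1,2),np.array(c["intrinsics"]),np.array(c["distortion"]))[:,0]
    d=np.c_[p,np.ones(len(p))]@R;o=-R.T@t
    return o+d*((z-o[2])/d[:,2])[:,None]
def proj(n,P):
    c=manip.camera_info(n);M=np.array(c["camera_from_world"])
    return cv2.projectPoints(np.array(P,float).reshape(-1,1,3),cv2.Rodrigues(M[:3,:3])[0],M[:3,3],np.array(c["intrinsics"]),np.array(c["distortion"]))[0][:,0]
def circ(P):
    A=np.c_[2*P[:,:2],np.ones(len(P))];s=np.linalg.lstsq(A,(P[:,:2]**2).sum(1),rcond=None)[0]
    return s[:2],np.sqrt(s[2]+s[:2]@s[:2])
E
python3 - <<'E'
from h import *
t=cv2.imread("pics/top0.png");s=cv2.imread("pics/side0.png")
a=cv2.resize(t[120:290,100:330],None,fx=3.4,fy=3.4,interpolation=cv2.INTER_CUBIC)
cv2.imwrite("pics/topc.png",a)
b=cv2.resize(s[150:340,170:330],None,fx=3.1,fy=3.1,interpolation=cv2.INTER_CUBIC);cv2.imwrite("pics/sidec.png",b)
# ring outer contour, top view
hsv=cv2.cvtColor(t,cv2.COLOR_BGR2HSV)
m=((hsv[...,2]>190)&(hsv[...,1]<40)).astype(np.uint8)*255
m[:,:150]=0;m[:,300:]=0
cs,_=cv2.findContours(m,cv2.RETR_EXTERNAL,cv2.CHAIN_APPROX_NONE)
c=max(cs,key=cv2.contourArea);print("ring bb",cv2.boundingRect(c))
h=cv2.convexHull(c)[:,0]
P=ray("top",h,.175)
for k in range(4):
    ce,r=circ(P);e=abs(np.hypot(*(P[:,:2]-ce).T)-r);P=P[e<max(.003,2*np.median(e))] 
print("ring",ce,r,len(P))
E
```

```text
ring bb (183, 138, 93, 92)
ring [0.6256 0.0946] 0.11890377284308949 38
```

View pics/topc.png

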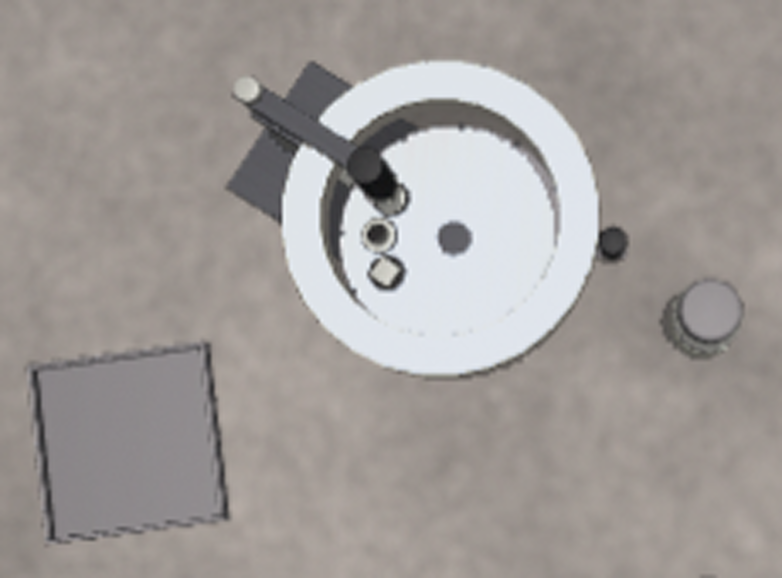

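View pics/sidec.png

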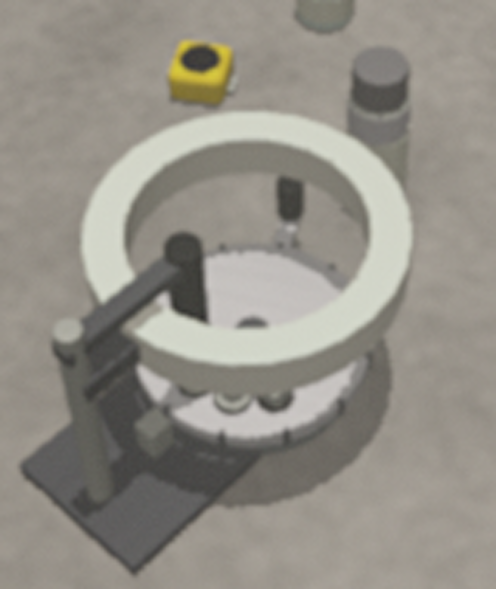

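The top crop shows the slug at (395,200) partly under the lens tube. Next to it is a round flanged part at (379,236), then a square one at (386,271). I'll compute positions now and check which of the two is the bushing.

```bash
python3 - <<'E'
from h import *
t=cv2.imread("pics/top0.png");s=cv2.imread("pics/side0.png")
C=np.array([.6256,.0946])
T=lambda x,y:(100+(x+.5)/3.4-.5,120+(y+.5)/3.4-.5)
S=lambda x,y:(170+(x+.5)/3.1-.5,150+(y+.5)/3.1-.5)
def rel(n,P):
    d=P[:2]-C;print(n,P,"r",np.hypot(*d),"ang",np.degrees(np.arctan2(d[1],d[0])))
rel("post",ray("top",T(245,89),.217)[0]);rel("post side",ray("side",S(68,332),.217)[0])
rel("lens",ray("top",T(367,160),.21)[0]);rel("knob",ray("top",T(613,243),.085)[0])
rel("mid36",ray("top",T(379,236),.081)[0]);rel("mid52",ray("top",T(379,236),.052)[0]);rel("sq18",ray("top",T(386,270),.063)[0])
rel("sq36",ray("top",T(386,270),.081)[0])
rel("slug",ray("top",T(392,200),.057)[0]);rel("hub",ray("top",T(455,238),.045)[0])
rel("can",ray("top",T(711,310),.16)[0]);rel("canside",ray("side",S(381,66),.16)[0])
# ring in side view
m=cv2.inRange(cv2.cvtColor(s,cv2.COLOR_BGR2HSV),(20,0,175),(60,60,255))
print("tray corners");print(ray("top",[T(*p) for p in [(35,369),(208,345),(227,518),(53,541)]],.022))
print(ray("top",[T(*p) for p in [(35,369),(208,345),(227,518),(53,541)]],.022).mean(0))
print("jar",ray("top",(391,184),.085),"meter",ray("top",(344,151),.035),"driver",ray("top",[(411,210),(419,276)],.01))
a=np.hstack([cv2.resize(t[160:215,190:245],(390,390),interpolation=cv2.INTER_CUBIC),cv2.resize(s[240:300,215:275],(390,390),interpolation=cv2.INTER_CUBIC)])
cv2.imwrite("pics/parts.png",a)
E
```

```text
post [0.7131 0.2354 0.217 ] r 0.16580544128450708 ang 58.15123347523875
post side [0.711  0.2368 0.217 ] r 0.1659006078657928 ang 59.0024204197178
lens [0.6618 0.1454 0.21  ] r 0.062361569926083445 ang 54.54726976472731
knob [ 0.6175 -0.0357  0.085 ] r 0.13056249885877458 ang -93.5699702526274
mid36 [0.6227 0.152  0.081 ] r 0.05746347812784026 ang 92.91151186649863
mid52 [0.6265 0.1557 0.052 ] r 0.06110242412026452 ang 89.11562729276132
sq18 [0.5973 0.1481 0.063 ] r 0.06051291445740672 ang 117.85526207262721
sq36 [0.5953 0.1459 0.081 ] r 0.059576906518264985 ang 120.60760233360992
slug [0.6556 0.145  0.057 ] r 0.058622049369108455 ang 59.23956281043167
hub [0.6261 0.0941 0.045 ] r 0.0007515717723107714 ang -45.52231241129991
can [ 0.5571 -0.11    0.16  ] r 0.21577341801282854 ang -108.51311561334659
canside [ 0.5559 -0.1072  0.16  ] r 0.21348058732433728 ang -109.06224345442472
tray corners
[[0.5177 0.445  0.022 ]
 [0.5386 0.3004 0.022 ]
 [0.3958 0.2811 0.022 ]
 [0.3756 0.4254 0.022 ]]
[0.4569 0.363  0.022 ]
jar [[ 0.6389 -0.3393  0.085 ]] meter [[ 0.7399 -0.217   0.035 ]] driver [[ 0.5749 -0.4115  0.01  ]
 [ 0.387  -0.4313  0.01  ]]
```

View pics/parts.png

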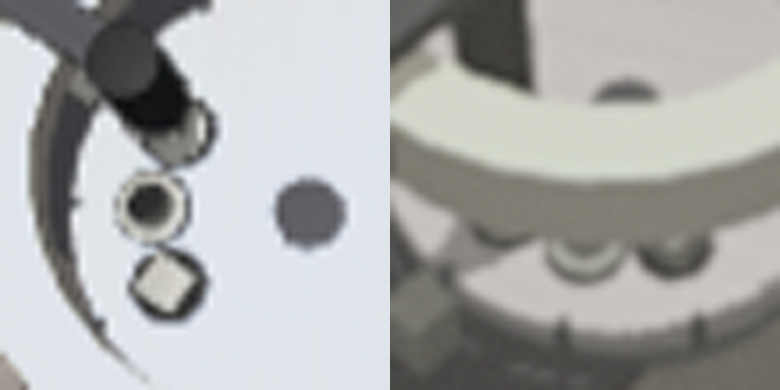

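The middle round part is the bushing: flange seen at radius 61 mm, 30° from the lens. The square spacer is at 60°, so one click (-0.524) is needed. I'll refine the knob and can positions with masks and two-view rays.

```bash
cat >> h.py <<'E'
def tri(ut,us):
    L=[]
    for n,u in(("top",ut),("side",us)):
        a,b=ray(n,u,0)[0],ray(n,u,.3)[0];d=(b-a)/np.linalg.norm(b-a);L.append((a,np.eye(3)-np.outer(d,d)))
    return np.linalg.solve(L[0][1]+L[1][1],L[0][1]@L[0][0]+L[1][1]@L[1][0])
E
python3 - <<'E'
from h import *
ce=np.array([.6256,.0946])
ims={n:cv2.cvtColor(cv2.imread(f"pics/{n}0.png"),cv2.COLOR_BGR2GRAY) for n in("top","side")}
def blob(n,x0,x1,y0,y1,lo,hi):
    m=cv2.inRange(ims[n][y0:y1,x0:x1],lo,hi);k,l,st,c=cv2.connectedComponentsWithStats(m)
    i=1+np.argmax(st[1:,4]);print(n,st[i]+[x0,y0,0,0,0],c[i]+[x0,y0]);return c[i]+[x0,y0]
kt=blob("top",274,292,180,204,0,75);ks=blob("side",254,275,200,228,0,75)
print("knob tri",tri(kt,ks),"top@.075",ray("top",kt,.075),"side@.068",ray("side",ks,.068))
Cs=blob("side",280,306,160,200,60,110)
print(ims["side"][165:200:2,292]); print(ims["top"][211,295:325])
for yaw in(58.2,59):
  for nm,ang in(("knob",210),):
    a=np.radians(yaw+ang);P=[*(ce+.13*np.array([np.cos(a),np.sin(a)])),.068];print(yaw,P,proj("top",[P,P[:2]+[.085]]),proj("side",P))
o=manip.get_obs();print(cv2.Rodrigues(o["eef_rot"])[0])
E
```

```text
top [276 187   8  10  63] [279.5238 191.2698]
side [260 208   7  13  76] [263.     213.9737]
knob tri [ 0.6197 -0.0346  0.0624] top@.075 [[ 0.6183 -0.0346  0.075 ]] side@.068 [[ 0.6185 -0.0297  0.068 ]]
side [283 173  19  14 170] [291.6647 180.2353]
[134 127 127 127 128 130 109  83  83  81  81 120 121 114 113 114 122 124]
[ 87  87  91 100  84 108 147 152 152 153 154 154 154 155 156 155 154 154
 153 152 152 149 135 121 144 142 142 143 144 146]
58.2 [np.float64(0.6215166013198433), np.float64(-0.035335852847545104), 0.068] [[279.8061 190.4541]
 [279.8115 189.6403]] [[262.2698 212.2221]]
59 [np.float64(0.6233311871631532), np.float64(-0.035380200370330864), 0.068] [[279.8256 189.7997]
 [279.8313 188.9785]] [[261.589  212.1154]]
[[ 0.9065  0.4221 -0.0005]
 [ 0.4221 -0.9065  0.0016]
 [ 0.0002 -0.0016 -1.    ]]
```

jog_arm:
  deltas:
    - {"slide":[15,22,0],"twist":[0,0,3]}
    - {"slide":[15,22,0],"twist":[0,0,3]}
    - {"slide":[15,22,0],"twist":[0,0,3]}
    - {"slide":[15,22,0],"twist":[0,0,3]}
    - {"slide":[15,22,0],"twist":[0,0,3]}
    - {"slide":[15,22,0],"twist":[0,0,3]}
    - {"slide":[15,22,0],"twist":[0,0,3]}
    - {"slide":[15,22,0],"twist":[0,0,3]}
    - {"slide":[15,22,0],"twist":[0,0,3]}
    - {"slide":[15,22,0],"twist":[0,0,3]}
    - {"slide":[15,22,0],"twist":[0,0,3]}
    - {"slide":[15,22,0],"twist":[0,0,3]}
    - {"slide":[15,22,0],"twist":[0,0,3]}
    - {"slide":[15,22,0],"twist":[0,0,3]}
    - {"slide":[15,22,0],"twist":[0,0,3]}
    - {"slide":[15,22,0],"twist":[0,0,3]}
    - {"slide":[15,22,0],"twist":[0,0,3]}
    - {"slide":[15,22,0],"twist":[0,0,3]}
    - {"slide":[15,22,0],"twist":[0,0,3]}
    - {"slide":[18,17,0],"twist":[0,0,3]}
  claw: 1

```text
clock: 2.1
position: [0.5561, -0.1073, 0.2309]
eef_rot: [-2.313, -2.124, 0.001]
ft_force: [-0.0, 0.7, 0.6]
grip_width: 0.0852
grasp_force: 0.0
```

jog_arm:
  deltas:
    - {"slide":[0,-1,-15]}
    - {"slide":[0,0,-20]}
    - {"slide":[0,0,-20]}
    - {"slide":[0,0,-20]}
    - {"slide":[0,0,-20]}
    - {"slide":[0,0,-12]}
    - {"slide":[0,0,-6]}
    - {"slide":[0,0,0]}
    - {"slide":[0,0,0]}

```text
schema error: expected keys slide, twist
```

jog_arm:
  deltas:
    - {"slide":[0,0,0]}
    - {"slide":[0,0,0]}
    - {"slide":[0,0,0]}
    - {"slide":[0,0,0]}
    - {"slide":[0,0,0]}
    - {"slide":[0,0,0]}
    - {"slide":[0,0,0]}
    - {"slide":[0,0,0]}
  claw: -1

```text
schema error: expected keys slide, twist
```

jog_arm:
  deltas:
    - {"slide":[0,-1,-15],"twist":[0,0,0]}
    - {"slide":[0,0,-20],"twist":[0,0,0]}
    - {"slide":[0,0,-20],"twist":[0,0,0]}
    - {"slide":[0,0,-20],"twist":[0,0,0]}
    - {"slide":[0,0,-20],"twist":[0,0,0]}
    - {"slide":[0,0,-12],"twist":[0,0,0]}
    - {"slide":[0,0,-6],"twist":[0,0,0]}
    - {"slide":[0,0,0],"twist":[0,0,0]}
    - {"slide":[0,0,0],"twist":[0,0,0]}

```text
clock: 3.0
position: [0.5568, -0.1101, 0.1189]
eef_rot: [2.316, 2.121, 0.001]
ft_force: [-0.5, -0.3, 0.1]
grip_width: 0.0855
grasp_force: 0.0
```

jog_arm:
  deltas:
    - {"slide":[0,0,0],"twist":[0,0,0]}
    - {"slide":[0,0,0],"twist":[0,0,0]}
    - {"slide":[0,0,0],"twist":[0,0,0]}
    - {"slide":[0,0,0],"twist":[0,0,0]}
    - {"slide":[0,0,0],"twist":[0,0,0]}
    - {"slide":[0,0,0],"twist":[0,0,0]}
    - {"slide":[0,0,0],"twist":[0,0,0]}
    - {"slide":[0,0,0],"twist":[0,0,0]}
  claw: -1

```text
clock: 3.8
position: [0.5571, -0.1102, 0.1194]
eef_rot: [2.315, 2.121, 0.002]
ft_force: [-0.0, 0.3, 5.1]
grip_width: 0.0466
grasp_force: 77.6
```

jog_arm:
  deltas:
    - {"slide":[0,0,5],"twist":[0,0,0]}
    - {"slide":[0,0,10],"twist":[0,0,0]}
    - {"slide":[0,0,15],"twist":[0,0,0]}
    - {"slide":[0,0,15],"twist":[0,0,0]}
    - {"slide":[-6,3,5],"twist":[0,0,0]}
    - {"slide":[-12,5,0],"twist":[0,0,0]}
    - {"slide":[-17,8,0],"twist":[0,0,0]}
    - {"slide":[-17,8,0],"twist":[0,0,0]}
    - {"slide":[-17,8,0],"twist":[0,0,0]}
    - {"slide":[-17,8,0],"twist":[0,0,0]}
    - {"slide":[-17,8,0],"twist":[0,0,0]}
    - {"slide":[-17,8,0],"twist":[0,0,0]}
    - {"slide":[-12,8,0],"twist":[0,0,0]}
    - {"slide":[-6,12,0],"twist":[0,0,0]}
    - {"slide":[0,16,0],"twist":[0,0,0]}
    - {"slide":[0,16,0],"twist":[0,0,0]}
    - {"slide":[0,16,0],"twist":[0,0,0]}
    - {"slide":[0,16,0],"twist":[0,0,0]}

```text
clock: 5.6
position: [0.4182, 0.0313, 0.1682]
eef_rot: [-2.317, -2.122, -0.001]
ft_force: [-0.3, 0.2, -3.0]
grip_width: 0.0468
grasp_force: 76.8
```

jog_arm:
  deltas:
    - {"slide":[0,16,0],"twist":[0,0,0]}
    - {"slide":[0,16,0],"twist":[0,0,0]}
    - {"slide":[0,16,0],"twist":[0,0,0]}
    - {"slide":[0,16,0],"twist":[0,0,0]}
    - {"slide":[0,16,0],"twist":[0,0,0]}
    - {"slide":[0,16,0],"twist":[0,0,0]}
    - {"slide":[0,16,0],"twist":[0,0,0]}
    - {"slide":[4,18,0],"twist":[0,0,0]}
    - {"slide":[4,18,0],"twist":[0,0,0]}
    - {"slide":[4,18,0],"twist":[0,0,0]}
    - {"slide":[4,18,0],"twist":[0,0,0]}
    - {"slide":[4,18,0],"twist":[0,0,0]}
    - {"slide":[4,18,0],"twist":[0,0,0]}
    - {"slide":[4,18,0],"twist":[0,0,0]}
    - {"slide":[4,10,0],"twist":[0,0,0]}
    - {"slide":[2,5,0],"twist":[0,0,0]}
    - {"slide":[0,0,0],"twist":[0,0,0]}
    - {"slide":[0,0,0],"twist":[0,0,0]}

```text
clock: 7.4
position: [0.4519, 0.2826, 0.1681]
eef_rot: [-2.317, -2.122, 0.002]
ft_force: [-0.1, -0.1, -3.1]
grip_width: 0.047
grasp_force: 76.8
```

jog_arm:
  deltas:
    - {"slide":[1,16,0],"twist":[0,0,0]}
    - {"slide":[1,16,0],"twist":[0,0,0]}
    - {"slide":[1,16,0],"twist":[0,0,0]}
    - {"slide":[1,16,0],"twist":[0,0,0]}
    - {"slide":[1,11,0],"twist":[0,0,0]}
    - {"slide":[0,5,0],"twist":[0,0,0]}
    - {"slide":[0,0,-6],"twist":[0,0,0]}
    - {"slide":[0,0,-10],"twist":[0,0,0]}
    - {"slide":[0,0,-10],"twist":[0,0,0]}
    - {"slide":[0,0,-8],"twist":[0,0,0]}
    - {"slide":[0,0,-4],"twist":[0,0,0]}
    - {"slide":[0,0,-2],"twist":[0,0,0]}
    - {"slide":[0,0,-2],"twist":[0,0,0]}
    - {"slide":[0,0,0],"twist":[0,0,0]}
    - {"slide":[0,0,0],"twist":[0,0,0]}

```text
clock: 8.9
position: [0.4575, 0.3632, 0.1266]
eef_rot: [2.317, 2.122, 0.001]
ft_force: [-0.0, -0.2, -2.7]
grip_width: 0.0469
grasp_force: 76.8
```

```bash
python3 - <<'E'
from h import *
im=manip.grab_frame("side")[:,:,::-1]
cv2.imwrite("pics/place.png",cv2.resize(im[260:420,200:400],(800,600)[:1]*1+(640,) if 0 else (750,600),interpolation=cv2.INTER_CUBIC));print(manip.get_obs()["ft_force"])
E
```

```text
[ 0.0788  0.3727 -3.5343]
```

View pics/place.png

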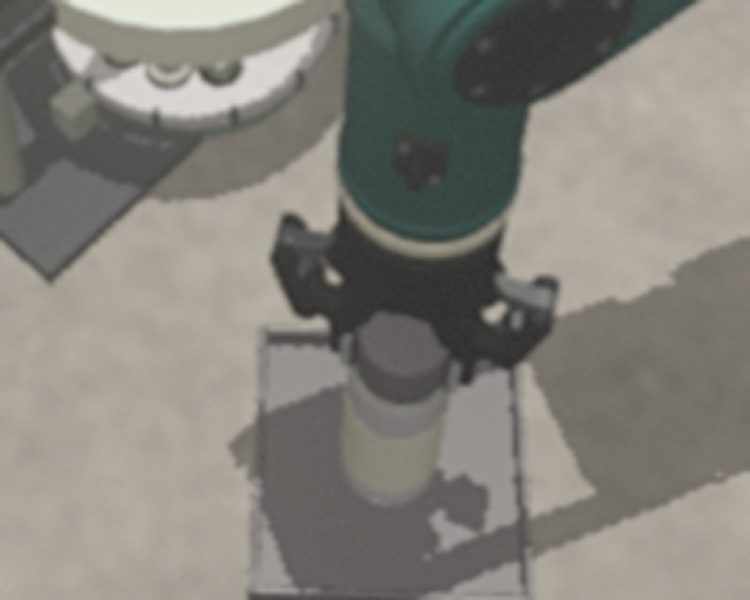

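The can hangs upright over the tray, with its base at about (385,490) between tray walls at x = 255 and 520. I'll lower gently to contact.

jog_arm:
  deltas:
    - {"slide":[0,0,-1.5],"twist":[0,0,0]}
    - {"slide":[0,0,-1],"twist":[0,0,0]}
    - {"slide":[0,0,-0.5],"twist":[0,0,0]}
    - {"slide":[0,0,0],"twist":[0,0,0]}
    - {"slide":[0,0,0],"twist":[0,0,0]}

```text
clock: 9.45
position: [0.4573, 0.3632, 0.1235]
eef_rot: [-2.317, -2.122, -0.0]
ft_force: [-1.4, -0.7, 0.7]
grip_width: 0.0469
grasp_force: 77.5
```

jog_arm:
  deltas:
    - {"slide":[0,0,0],"twist":[0,0,0]}
    - {"slide":[0,0,0],"twist":[0,0,0]}
    - {"slide":[0,0,0],"twist":[0,0,0]}
    - {"slide":[0,0,0],"twist":[0,0,0]}
    - {"slide":[0,0,0],"twist":[0,0,0]}
    - {"slide":[0,0,0],"twist":[0,0,0]}
    - {"slide":[0,0,0],"twist":[0,0,0]}
    - {"slide":[0,0,0],"twist":[0,0,0]}
  claw: 1

```text
clock: 10.25
position: [0.4573, 0.3631, 0.1232]
eef_rot: [-2.317, -2.122, 0.0]
ft_force: [0.3, 0.1, 0.5]
grip_width: 0.0853
grasp_force: 0.0
```

jog_arm:
  deltas:
    - {"slide":[0,0,5],"twist":[0,0,0]}
    - {"slide":[0,0,12],"twist":[0,0,0]}
    - {"slide":[0,0,20],"twist":[0,0,0]}
    - {"slide":[0,0,20],"twist":[0,0,0]}
    - {"slide":[0,0,20],"twist":[0,0,0]}
    - {"slide":[0,0,20],"twist":[0,0,0]}
    - {"slide":[0,0,20],"twist":[0,0,0]}
    - {"slide":[0,0,10],"twist":[0,0,0]}
    - {"slide":[0,0,0],"twist":[0,0,0]}
    - {"slide":[0,0,0],"twist":[0,0,0]}

```text
clock: 11.25
position: [0.457, 0.3629, 0.2501]
eef_rot: [-2.317, -2.122, 0.0]
ft_force: [0.5, 0.1, 0.7]
grip_width: 0.0853
grasp_force: 0.0
```

```bash
python3 - <<'E'
from h import *
im=manip.grab_frame("side")[:,:,::-1]
g=im[260:420,200:400];cv2.imwrite("pics/placed.png",cv2.resize(g,(750,600),interpolation=cv2.INTER_CUBIC))
print(proj("side",[[.4573,.3632,.004],[.4573,.3632,.164]]));print(manip.get_obs()["q"])
E
```

```text
[[302.9306 382.0494]
 [307.4504 348.0419]]
[0.5528 0.3199 1.5226 0.0001 1.3006 0.6406]
```

View pics/placed.png

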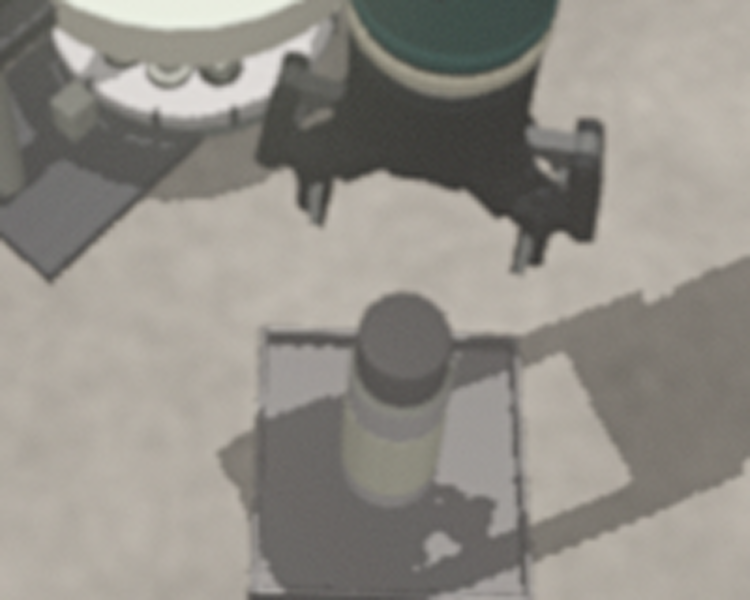

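The can stands upright in the tray, base at (390,495) in the crop and cap at (405,340), clear of the walls. Next I'll go round the front to the outer side of the knob.

jog_arm:
  deltas:
    - {"slide":[-3,-14,0],"twist":[0,0,0]}
    - {"slide":[-3,-28,0],"twist":[0,0,0]}
    - {"slide":[-3,-28,0],"twist":[0,0,0]}
    - {"slide":[-3,-28,0],"twist":[0,0,0]}
    - {"slide":[-3,-28,0],"twist":[0,0,0]}
    - {"slide":[0,-28,0],"twist":[0,0,0]}
    - {"slide":[0,-28,0],"twist":[0,0,0]}
    - {"slide":[0,-28,0],"twist":[0,0,0]}
    - {"slide":[0,-28,0],"twist":[0,0,0]}
    - {"slide":[0,-28,0],"twist":[0,0,0]}
    - {"slide":[0,-28,0],"twist":[0,0,0]}
    - {"slide":[9,-28,0],"twist":[0,0,0]}
    - {"slide":[12,-28,0],"twist":[0,0,0]}
    - {"slide":[12,-28,0],"twist":[0,0,0]}
    - {"slide":[12,-28,0],"twist":[0,0,0]}
    - {"slide":[12,-28,0],"twist":[0,0,2.5]}
    - {"slide":[12,-28,0],"twist":[0,0,0]}
    - {"slide":[12,-28,0],"twist":[0,0,0]}
    - {"slide":[12,-28,0],"twist":[0,0,0]}
    - {"slide":[12,-28,0],"twist":[0,0,0]}

```text
clock: 13.3
position: [0.5461, -0.1842, 0.2492]
eef_rot: [-2.269, -2.17, 0.002]
ft_force: [0.3, 0.8, 0.2]
grip_width: 0.0856
grasp_force: 0.0
```

jog_arm:
  deltas:
    - {"slide":[5,0,0],"twist":[4,-0.2,0]}
    - {"slide":[5,0,0],"twist":[4,-0.2,0]}
    - {"slide":[5,0,0],"twist":[4,-0.2,0]}
    - {"slide":[5,0,0],"twist":[4,-0.2,0]}
    - {"slide":[5,0,0],"twist":[4,-0.2,0]}
    - {"slide":[5,0,0],"twist":[4,-0.2,0]}
    - {"slide":[5,0,0],"twist":[4,-0.2,0]}
    - {"slide":[5,0,0],"twist":[4,-0.2,0]}
    - {"slide":[5,0,0],"twist":[4,-0.2,0]}
    - {"slide":[5,0,0],"twist":[4,-0.2,0]}
    - {"slide":[0,0,0],"twist":[0,0,0]}
    - {"slide":[0,0,0],"twist":[0,0,0]}

```text
clock: 14.5
position: [0.5963, -0.1832, 0.2493]
eef_rot: [-1.863, -1.78, -0.681]
ft_force: [-0.5, 0.0, 0.9]
grip_width: 0.0856
grasp_force: 0.0
```

```bash
python3 - <<'E'
from h import *
o=manip.get_obs();R=cv2.Rodrigues(o["eef_rot"])[0];print(o["position"],o["q"]);print(R)
zi=np.array([.028,.642,-.766]);K=np.array([.620,-.035,.070])
for b in(.11,.0):
    print(b,(K+.0187*R[:,2]-b*R[:,2]-o["position"])*1000)
E
```

```text
[ 0.5963 -0.1832  0.2493] [-0.7215  0.5898  1.2927  0.5334  1.7183 -0.7219]
[[ 0.0343  0.9989  0.0311]
 [ 0.7648 -0.0463  0.6425]
 [ 0.6433  0.0017 -0.7656]]
0.11 [  20.8397   89.5034 -109.3513]
0.0 [  24.2598  160.1839 -193.5687]
```

jog_arm:
  deltas:
    - {"slide":[3,12,-15],"twist":[0,0,0]}
    - {"slide":[3,13,-16],"twist":[0,0,0]}
    - {"slide":[3,13,-16],"twist":[0,0,0]}
    - {"slide":[3,13,-16],"twist":[0,0,0]}
    - {"slide":[3,13,-16],"twist":[0,0,0]}
    - {"slide":[3,13,-15],"twist":[0,0,0]}
    - {"slide":[3,13,-15],"twist":[0,0,0]}
    - {"slide":[0.4,7,-8.5],"twist":[0,0,0]}
    - {"slide":[0.4,8,-9.5],"twist":[0,0,0]}
    - {"slide":[0.4,8,-9.5],"twist":[0,0,0]}
    - {"slide":[0.4,8,-9.5],"twist":[0,0,0]}
    - {"slide":[0.4,8,-9.5],"twist":[0,0,0]}
    - {"slide":[0.4,8,-9.5],"twist":[0,0,0]}
    - {"slide":[0.4,8,-9.5],"twist":[0,0,0]}
    - {"slide":[0.4,7,-8.5],"twist":[0,0,0]}
    - {"slide":[0.2,4,-5],"twist":[0,0,0]}
    - {"slide":[0.2,3,-4],"twist":[0,0,0]}
    - {"slide":[0,0,0],"twist":[0,0,0]}
    - {"slide":[0,0,0],"twist":[0,0,0]}

```text
clock: 16.4
position: [0.6221, -0.0241, 0.0584]
eef_rot: [-1.863, -1.782, -0.683]
ft_force: [0.6, 0.3, 0.1]
grip_width: 0.0856
grasp_force: 0.0
```

```bash
python3 - <<'E'
from h import *
o=manip.get_obs();print(o["position"],o["ft_force"])
a=manip.grab_frame("side")[:,:,::-1][150:290,190:330];b=manip.grab_frame("top")[:,:,::-1][130:270,210:350]
cv2.imwrite("pics/knob.png",np.hstack([cv2.resize(x,(400,400),interpolation=cv2.INTER_CUBIC) for x in(a,b)]))
E
```

```text
[ 0.6221 -0.0241  0.0584] [0.5732 0.3436 0.1323]
```

View pics/knob.png

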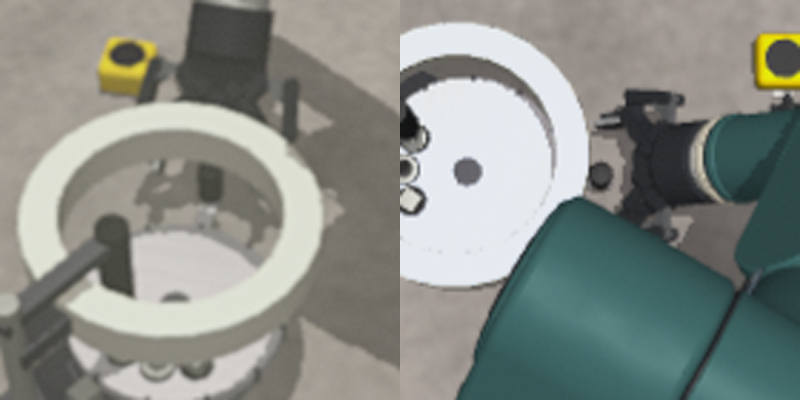

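The fingers straddle the knob, which is at (600,175) in the right half, and clear the lamp. Closing now.

jog_arm:
  deltas:
    - {"slide":[0,0,0],"twist":[0,0,0]}
    - {"slide":[0,0,0],"twist":[0,0,0]}
    - {"slide":[0,0,0],"twist":[0,0,0]}
    - {"slide":[0,0,0],"twist":[0,0,0]}
    - {"slide":[0,0,0],"twist":[0,0,0]}
    - {"slide":[0,0,0],"twist":[0,0,0]}
    - {"slide":[0,0,0],"twist":[0,0,0]}
    - {"slide":[0,0,0],"twist":[0,0,0]}
    - {"slide":[0,0,0],"twist":[0,0,0]}
    - {"slide":[0,0,0],"twist":[0,0,0]}
  claw: -1

```text
clock: 17.5
position: [0.6219, -0.0241, 0.0585]
eef_rot: [-1.863, -1.782, -0.683]
ft_force: [-1.6, -4.2, 6.2]
grip_width: 0.0224
grasp_force: 59.3
```

```bash
python3 - <<'E'
from h import *
from scipy.spatial.transform import Rotation as Ro
o=manip.get_obs();print(o["position"],o["ft_force"],o["grip_width"])
p=o["position"][:2]-[.6256,.0946];prev=p
for i in range(1,16):
    a=np.radians(-2*i);q=np.array([[np.cos(a),-np.sin(a)],[np.sin(a),np.cos(a)]])@p;print(np.round((q-prev)*1000,1),end=" ");prev=q
E
```

```text
[ 0.6219 -0.0241  0.0585] [-1.6003 -4.1647  6.203 ] 0.022419074247326528
[-4.1  0.2] [-4.1  0.3] [-4.1  0.5] [-4.1  0.6] [-4.1  0.8] [-4.   0.9] [-4.   1.1] [-4.   1.2] [-3.9  1.3] [-3.9  1.5] [-3.8  1.6] [-3.8  1.7] [-3.7  1.9] [-3.6  2. ] [-3.6  2.1]
```

Gripped (22.4 mm against a nominal 24). Turning 30° clockwise along the arc in 2° rows.

jog_arm:
  deltas:
    - {"slide":[-4.1,0.2,0],"twist":[0,0,-2]}
    - {"slide":[-4.1,0.3,0],"twist":[0,0,-2]}
    - {"slide":[-4.1,0.5,0],"twist":[0,0,-2]}
    - {"slide":[-4.1,0.6,0],"twist":[0,0,-2]}
    - {"slide":[-4.1,0.8,0],"twist":[0,0,-2]}
    - {"slide":[0,0,0],"twist":[0,0,0]}

```text
clock: 18.1
position: [0.6008, -0.0217, 0.0585]
eef_rot: [-2.038, -1.629, -0.746]
ft_force: [0.8, -3.9, 3.4]
grip_width: 0.0224
grasp_force: 59.8
```

jog_arm:
  deltas:
    - {"slide":[-4,0.9,0],"twist":[0,0,-2]}
    - {"slide":[-4,1.1,0],"twist":[0,0,-2]}
    - {"slide":[-4,1.2,0],"twist":[0,0,-2]}
    - {"slide":[-3.9,1.3,0],"twist":[0,0,-2]}
    - {"slide":[-3.9,1.5,0],"twist":[0,0,-2]}
    - {"slide":[-3.8,1.6,0],"twist":[0,0,-2]}
    - {"slide":[-3.8,1.7,0],"twist":[0,0,-2]}
    - {"slide":[-3.7,1.9,0],"twist":[0,0,-2]}
    - {"slide":[-3.6,2,0],"twist":[0,0,-2]}
    - {"slide":[-3.6,2.1,0],"twist":[0,0,-2]}
    - {"slide":[0,0,0],"twist":[0,0,0]}
    - {"slide":[0,0,0],"twist":[0,0,0]}
    - {"slide":[0,0,0],"twist":[0,0,0]}

```text
clock: 19.4
position: [0.5621, -0.0063, 0.0584]
eef_rot: [-2.352, -1.286, -0.859]
ft_force: [-6.6, -7.5, 11.0]
grip_width: 0.0221
grasp_force: 61.5
```

jog_arm:
  deltas:
    - {"slide":[0,0,0],"twist":[0,0,0]}
    - {"slide":[0,0,0],"twist":[0,0,0]}
    - {"slide":[0,0,0],"twist":[0,0,0]}
    - {"slide":[0,0,0],"twist":[0,0,0]}
    - {"slide":[0,0,0],"twist":[0,0,0]}
    - {"slide":[0,0,0],"twist":[0,0,0]}
    - {"slide":[0,0,0],"twist":[0,0,0]}
    - {"slide":[0,0,0],"twist":[0,0,0]}
  claw: 1

```text
clock: 20.2
position: [0.5631, -0.0062, 0.0583]
eef_rot: [-2.35, -1.288, -0.859]
ft_force: [-0.4, -0.6, 0.1]
grip_width: 0.0855
grasp_force: 0.0
```

jog_arm:
  deltas:
    - {"slide":[-2,-3,4.5],"twist":[0,0,0]}
    - {"slide":[-3.5,-5.5,7.5],"twist":[0,0,0]}
    - {"slide":[-5,-8,11.5],"twist":[0,0,0]}
    - {"slide":[-5,-8,11.5],"twist":[0,0,0]}
    - {"slide":[-5,-8,11.5],"twist":[0,0,0]}
    - {"slide":[-5,-8,11.5],"twist":[0,0,0]}
    - {"slide":[-5,-8,11.5],"twist":[0,0,0]}
    - {"slide":[-5,-8,11.5],"twist":[0,0,0]}
    - {"slide":[-5,-8,11.5],"twist":[0,0,0]}
    - {"slide":[-5,-8,11.5],"twist":[0,0,0]}
    - {"slide":[-5,-20,11.5],"twist":[0,0,0]}
    - {"slide":[-5,-20,11.5],"twist":[0,0,0]}
    - {"slide":[-5,-20,5],"twist":[0,0,0]}
    - {"slide":[-5,-20,0],"twist":[0,0,0]}
    - {"slide":[-5,-20,0],"twist":[0,0,0]}
    - {"slide":[-5,-20,0],"twist":[0,0,0]}
    - {"slide":[0,-20,0],"twist":[0,0,0]}
    - {"slide":[0,-10,0],"twist":[0,0,0]}
    - {"slide":[0,0,0],"twist":[0,0,0]}
    - {"slide":[0,0,0],"twist":[0,0,0]}

```text
clock: 22.2
position: [0.4873, -0.2281, 0.1903]
eef_rot: [-2.349, -1.288, -0.859]
ft_force: [0.0, -0.2, -0.6]
grip_width: 0.0851
grasp_force: 0.0
```

```bash
python3 - <<'E'
from h import *
o=manip.get_obs();print(o["clock"],o["position"],o["ft_force"])
S=manip.grab_frame("side")[:,:,::-1];T=manip.grab_frame("top")[:,:,::-1]
cv2.imwrite("pics/endS.png",S);cv2.imwrite("pics/endT.png",T)
a=S[170:300,180:310];b=T[130:235,175:280]
cv2.imwrite("pics/end.png",np.hstack([cv2.resize(x,(400,400),interpolation=cv2.INTER_CUBIC) for x in(a,b)]))
ce=np.array([.6256,.0946])
for y in(58.3,):
  for n,da,r,z in(("knob1",180,.13,.085),("st0",0,.062,.052),("st30",30,.062,.063),("st-30",-30,.062,.057)):
    t=np.radians(y+da);P=[*(ce+r*np.array([np.cos(t),np.sin(t)])),z]
    print(n,((proj("top",P)[0]-[175,130])*400/105+[400,0]),(proj("side",P)[0]-[180,170])*400/130)
E
```

```text
22.2 [ 0.4873 -0.2281  0.1903] [ 0.0367 -0.1676 -0.6194]
knob1 [771.6036 316.7282] [324.9316 144.0304]
st0 [549.7855 182.162 ] [161.6584 310.994 ]
st30 [534.5061 221.7406] [197.3305 318.6791]
st-30 [581.4671 151.4438] [140.8492 278.7678]
```

View pics/end.png

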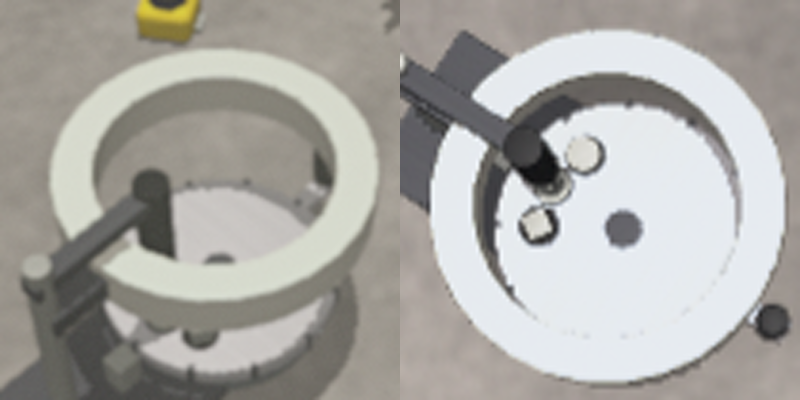

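The table is one click round: slug at (585,154), spacer at (539,224), and the bushing flange at (552,187), under the lens tube. The knob is at (771,321). All match the positions predicted for -30° within about 2 mm, and the arm is clear.

```bash
python3 -c "
from station import manip;print(manip.sign_off())"
```

```text
the job is handed in; nothing more can be done
None
```

The job is handed in at 22 s: the can stands upright in the tray, and the table is one click round (-0.524) with the bushing under the lens and the knob let go. No verdict was returned, and bushing centring was only checked by camera, to about 2 mm.

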